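# Hook the pushed-in drawer out from under the bench riser

## Task

The blue drawer under the white bench riser has been pushed in too far to reach. Pick up the orange-handled drawer hook, reach it in under the riser's front lip, feel gently for the steel pull eye on the drawer's front, drop the hook's end into the eye and pull the drawer all the way out to its stop. Then unhook, and lay the hook down on the worktop standing on its flat foot, clear of the drawer; do not touch the riser or drawer with the gripper, do not force anything and leave the other things where they are.

Things in the scene. Friction and masses are not known exactly. Their poses are not given: they have to be found in the camera images.
- riser: White bench riser with grey deck, fixed, 240 (x) x 220 (y) x 112 (z) mm; origin at the centre of its underside, on the worktop. Open front faces its own -x (roughly world -y), at x = -120 mm; inner side walls at y = +-102 mm. Deck underside z = 102 mm; a lip hangs from its front edge to z = 81 mm, the opening is below that. Floor plate 3 mm.
- drawer (a joint): Blue drawer inside the riser: how far it is out along the riser's -x, m; 0 = fully in, 0.13 = its end stop, fully out. It starts at 0 to 0.02. It slides with about 4 N of friction and stays where it is left.
- drawer_front (a point): Middle of the drawer's front panel face, 32 mm above the worktop, at riser x = -30 mm when the drawer reads 0; moves with the drawer. A rail 5 mm thick runs along the panel; a small block clamped rigidly to it carries a steel pull eye. Hook against riser, drawer or eye must stay below 20 N.
- eye_track (a point): Where the pull eye's ring centre would be if the eye sat mid-drawer: 32 mm out from drawer_front, 32 mm above the worktop. The real eye sits up to 55 mm to either side along riser y: NOT measured, hidden from above, find it by touch; it does not yield. The eye is a level ring, hole upward, hole 18 mm, outside 28 mm, wire 5 mm thick, on a stem to its block (18 mm wide).
- hook: Drawer hook, loose, about 0.16 kg, standing on its flat foot. Orange handle along its x: 84 long, 22 wide (y, grip across), 36 mm high, black end flanges 32 wide, 8 thick at x = +-42 mm. Origin mid-foot underside, z up. A 6 mm steel rod leaves it towards +x at z = 30 mm and at x = 180 mm turns straight down (6 mm leg) to z = 4 mm. Balances at about x = 12 mm.
- hook_tip (a point): Lower end of the hook's down-turned leg: x = 180, y = 0, z = 4 mm in the hook's frame.
- deck_cup: Sample cup with red lid, 70 x 70 x 72 mm, standing loose on the riser's deck; origin under its centre. Leave alone.
- lid: Loose red screw lid, 58 x 58 x 12 mm, on the worktop; origin under its centre. Leave alone.
- timer: White bench timer, 62 x 62 x 16 mm, on the worktop; origin under its centre. Leave alone.
- deck_tips: Closed blue box, 110 x 71 x 59 mm, loose on the riser's deck; origin under its centre. Leave alone.

How it is judged (in metres and radians):
On the way, in this order (a step that is already met when the one before it is completed fails the run):
1. the hook is picked up off the worktop (height (world z) of hook above 0.01 m), for 0.2 s.
2. the drawer is pulled out to its stop (value of joint drawer above 0.12 m), for 0.1 s.
At the end, for the whole second after the job is handed in: Drawer out over 120 of 130 mm; hook released, still, standing on its foot on the worktop (within 6 mm, tilt under 0.1 rad), not touching riser or drawer, its tip clear of the eye: over 100 mm from the middle of the drawer front, or over 95 mm out from the riser's front edge (value of joint drawer above 0.12 m and height (world z) of hook below 0.006 m and angle between hook's own z axis and vertical below 0.1 rad and linear speed of hook below 0.02 m/s and (horizontal distance between hook_tip and drawer_front above 0.1 m or x of hook_tip in the frame of riser below -0.215 m) and contact force between hook and riser below 0.2 N).
It fails at once if the hook presses on the riser, drawer or eye with more than 20 N (contact force between hook and riser above 20 N).
It fails at once if the gripper or arm touches the riser or drawer (contact force between any of the fingers, the arm and riser above 1 N).
It fails at once if a bystander is moved more than 20 mm (distance of any of deck_cup, lid, timer, deck_tips from where it was at the start of the episode above 0.02 m).
It also fails if it takes over 72 s, if anything falls off the work surface, if the arm or the gripper's body presses on something with over 40 N, if the wrist force passes 120 N, or if a joint passes its speed limit or range.

## Robot

A 6-joint arm with a two-finger parallel gripper is mounted at the origin on a cart in front of the work surface, level with it; the furniture and walls round the work are solid. World frame = base frame: x ahead of the robot, y to its left, z up, the work surface at z = 0. Lengths are in m, angles in degrees, forces in N, time in s.
With the tool pointing down it reaches from about 0.25 to 0.725 m from the base axis. Payload 9.7 kg.
Tool frame: the origin (TCP) lies midway between the tips of the shut fingers; the grasp point (between the pads) lies 19 mm behind it (bot.grasp_offset is the distance from the TCP to the grasp point, in m); z points along the fingers, x is the direction in which the jaws open and shut, and the axes are right-handed (so a half turn about z gives the same grasp; the last joint's range is limited). The gripper opens to 85 mm and grips with 20 to 120 N. Pads are 22 mm wide; open, the fingers measure 114 mm over their backs; the gripper's body (76 mm by 85 mm) begins 54 mm behind the grasp point. The pads swing forward as they close: fully open they stand 13 mm farther back than shut.
Start: joints at [72.021, 4.979, 10.078, 95.1, 0, 90], TCP at [0.17, 0.523, 0.231] pointing down, gripper open.
Joint ranges: [-179.16, 179.16], [-48.56, 103.87], [-65.8, 70.77], [-126.05, 130.52], [-82.76, 87.17], [-180, 180]. Speed limits (degrees/s): [127.2, 127.2, 147.25, 180, 180, 180].

## Interface

Orientations are given as [roll, pitch, yaw] about the fixed x, y, z axes, in that order (R = Rz(yaw) Ry(pitch) Rx(roll)).
In Python, from workcell import bot gives the robot as it stands.
- The arm moves only by the tool send_rows, never from a script. Its argument "targets" is a list of rows, each a list of 5 numbers: the closure, from 0 (fully open) to 1 (shut), then the shift along the world's x, y, z in mm, then the turn about the world's z in degrees. A call has 1 to 10 rows; each row is the pose to reach, as a shift and turn from the pose commanded when the call began; what a row does not reach only later rows make up. A row lasts 1/8 s, in which the tool goes at most 62.5 mm and 10.7 degrees, less where a joint would pass 70% of its speed; a pose out of reach is approached as far as the arm can. A call with a gripper value outside its range is refused whole. The fingers move at their own pace and stop on an object; "squeeze" is the grip in N (left out, the last holds). Time passes only in rows, so rows that repeat a pose let the fingers close. It gives the time, the measured TCP pose, the force and the opening at its end, in the units of the state.
- bot.get_obs(): the state, without advancing time (a new reading comes with each control period).
- bot.camera(name): name is "side" or "top"; returns a dict with "pixels" (420x560x3 uint8, red, green, blue), "intrinsics" (3x3 intrinsics, pixels), "view" (4x4, takes a point from world to camera coordinates). Camera axes: x right, y down, z forward; pixel columns grow to the right and rows downward; lengths in m; the calibration is good to about 2 mm. A picture is of the moment at which its call begins. There is no depth.
- bot.job_done(): hands the job in, once; it reports no verdict.
The state is a dict: "time": time; "q": joint angles; "qd": joint speeds; "joint_efforts": joint torques, N m; "ee_pos": TCP position; "tcp_rot": TCP orientation; "wrist_force": force on the tool from outside, world axes, zero at the start; "torque": the same for the moment, N m; "opening": finger opening in m.
Only numpy, scipy, OpenCV 4.12 (cv2) and the standard library are available. Lean on these libraries where they do the work, as an engineer would, in place of code of your own. Each camera call takes 0.05 s, during which the arm holds its last target.

## Working session

There is one attempt and no reset: what is moved stays moved. The work goes in short steps, Python scripts to look and compute and a tool call to move; the robot and the scene stay as the last step left them, time stands still between calls to the robot, and variables do not carry over. Pictures are saved under pics/ and viewed, and the job is handed in when it is done.

Besides the shell and the picture viewer there is one more tool, called as a command line: name --pt "numbers of a row" for each row, then --argument value for the rest. send_rows: Moves the arm, as the interface text tells. Its arguments: {"type":"object","properties":{"targets":{"type":"array","items":{"type":"array","items":{"type":"number"}}},"squeeze":{"type":"number"}},"required":["targets"]}

```bash
ls; mkdir -p pics
python3 - <<'E'
from workcell import bot
import cv2,json
o=bot.get_obs(); print(o)
for n in("side","top"):
    c=bot.camera(n); cv2.imwrite(f"pics/{n}0.png",c["pixels"][:,:,::-1]); print(n,c["intrinsics"],c["view"])
print(bot.grasp_offset)
E
```

```text
pics
{'time': 0.0, 'q': array([7.20193794e+01, 5.01155094e+00, 1.00358377e+01, 9.50985193e+01,
       8.64658796e-04, 9.00015039e+01]), 'qd': array([ 0.06020133, -0.08323785,  0.02363283,  0.01591951, -0.02292408,
       -0.09883614]), 'joint_efforts': array([ 2.28098128e-03, -5.20383632e+01,  4.64805794e+01,  1.61315646e-02,
        1.27557751e-04,  1.67507693e-05]), 'ee_pos': array([0.16971267, 0.52293758, 0.23059112]), 'tcp_rot': array([-1.79999137e+02,  7.42325516e-02,  7.20178755e+01]), 'wrist_force': array([-0.5635951 , -0.51328286,  0.52694146]), 'torque': array([ 0.02597725,  0.01469528, -0.03324441]), 'opening': 0.08520012374523366}
side [[529.67510988   0.         275.45402914]
 [  0.         529.67510988 210.2439396 ]
 [  0.           0.           1.        ]] [[-0.99996993  0.00746521  0.00209977  0.55389317]
 [ 0.00217493  0.52987452 -0.84807326  0.08198876]
 [-0.00744366 -0.8480432  -0.52987483  1.40199036]
 [ 0.          0.          0.          1.        ]]
top [[515.48238689   0.         276.25790427]
 [  0.         515.48238689 202.28299926]
 [  0.           0.           1.        ]] [[-0.01559448 -0.9998709  -0.00387252  0.03019124]
 [-0.99447661  0.01591216 -0.1037452   0.54630748]
 [ 0.10379342  0.00223327 -0.99459637  1.2985999 ]
 [ 0.          0.          0.          1.        ]]
0.0187
```

View pics/side0.png

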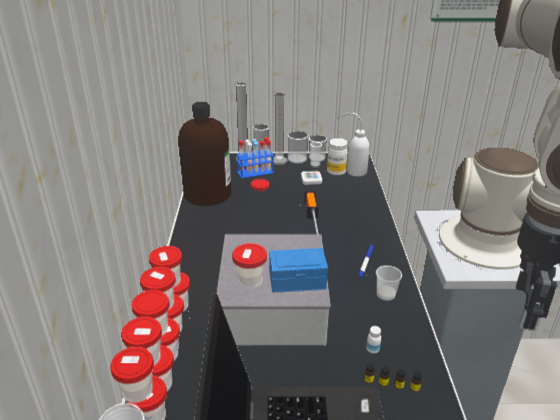

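View pics/top0.png

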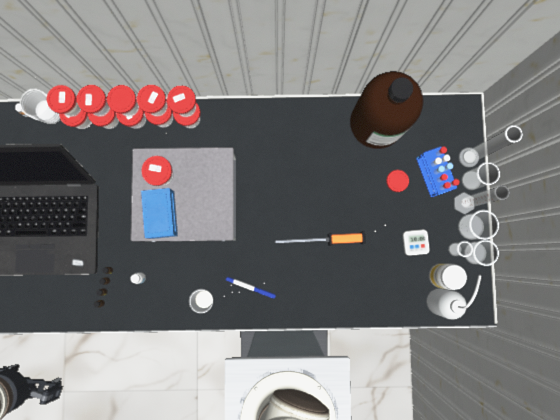

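The side picture shows the hook between riser and timer. In the top picture the riser's deck spans (132..236, 148..241) with its open front at col 236. The hook's handle is at about (347,239) and its rod points left to about (276,241). I'll enlarge these.

Run:
```python
import cv2,numpy as np
t=cv2.imread("pics/top0.png")
cv2.imwrite("pics/top_hook.png",cv2.resize(t[215:265,265:375],None,fx=7,fy=7,interpolation=cv2.INTER_CUBIC))
cv2.imwrite("pics/top_riser.png",cv2.resize(t[140:250,120:250],None,fx=5,fy=5,interpolation=cv2.INTER_CUBIC))
```

```text
(no output)
```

View pics/top_hook.png

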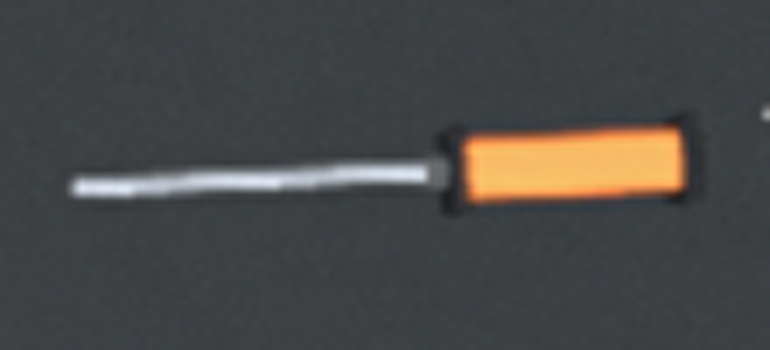

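View pics/top_riser.png

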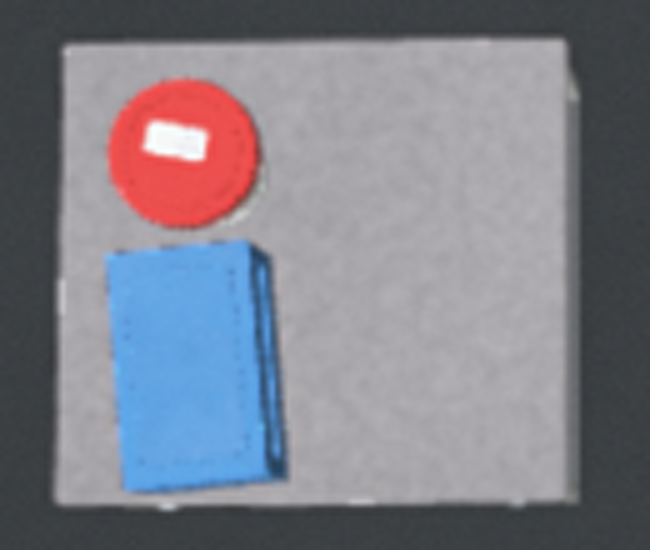

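```bash
cat > h.py <<'E'
import numpy as np,cv2
from workcell import bot
def ray(c,u,v,z):
    K,V=c["intrinsics"],c["view"]
    R,t=V[:3,:3],V[:3,3]; o=-R.T@t; d=R.T@np.linalg.inv(K)@np.array([u,v,1.])
    return (o+d*(z-o[2])/d[2])
def proj(c,p):
    q=c["view"][:3,:3]@np.asarray(p)+c["view"][:3,3]; q=c["intrinsics"]@q; return q[:2]/q[2]
E
python3 - <<'E'
from h import *
c=bot.camera("top")
def P(L,f,ox,oy,z): return np.array([ray(c,(x+.5)/f-.5+ox,(y+.5)/f-.5+oy,z) for x,y in L])
r=P([(64,44),(567,39),(568,501),(55,503)],5,120,140,.112); print(r.round(4))
print(np.linalg.norm(r-np.roll(r,-1,0),axis=1), r.mean(0))
# riser x axis: front->back, i.e. from pts1,2 to 0,3
a=(r[0]+r[3]-r[1]-r[2])[:2]; print("riser yaw",np.degrees(np.arctan2(a[1],a[0])))
b=(r[0]+r[1]-r[2]-r[3])[:2]; print("yaw from sides (-y axis)",np.degrees(np.arctan2(b[1],b[0])), 'pts0,1 are world +x')
h=P([(465,138),(683,127),(686,192),(468,200)],7,265,215,.036); print(h.round(4),h.mean(0),np.linalg.norm(h-np.roll(h,-1,0),axis=1))
rod=P([(72,187),(430,174)],7,265,215,.033); print(rod.round(4))
d=rod[0]-h.mean(0); print("hook yaw",np.degrees(np.arctan2(d[1],d[0])),np.hypot(*d[:2]))
e=(h[0]+h[3]-h[1]-h[2]);print(np.degrees(np.arctan2(e[1],e[0])))
cv2.imwrite("pics/x.png",c["pixels"][:,:,::-1])
s=bot.camera("side"); 
im=s["pixels"][:,:,::-1]
cv2.imwrite("pics/side_c.png",cv2.resize(im[160:350,200:400],None,fx=4,fy=3.1 and 4,interpolation=cv2.INTER_CUBIC)[:600])
E
```

```text
[[0.6758 0.3704 0.112 ]
 [0.6743 0.1248 0.112 ]
 [0.4494 0.1259 0.112 ]
 [0.4523 0.3717 0.112 ]]
[0.24561443 0.22492981 0.2458806  0.22357466] [0.56293091 0.2481853  0.112     ]
riser yaw 89.48012055976056
yaw from sides (-y axis) -0.30581760484730636 pts0,1 are world +x
[[ 0.4619 -0.1163  0.036 ]
 [ 0.4647 -0.1956  0.036 ]
 [ 0.4411 -0.1959  0.036 ]
 [ 0.4395 -0.1168  0.036 ]] [ 0.45178103 -0.15615623  0.036     ] [0.07929092 0.02355716 0.07908394 0.02246926]
[[ 0.4465  0.0267  0.033 ]
 [ 0.4492 -0.1036  0.033 ]]
hook yaw 91.65723306269048 0.18290250746098635
91.59003169110082
```

View pics/side_c.png

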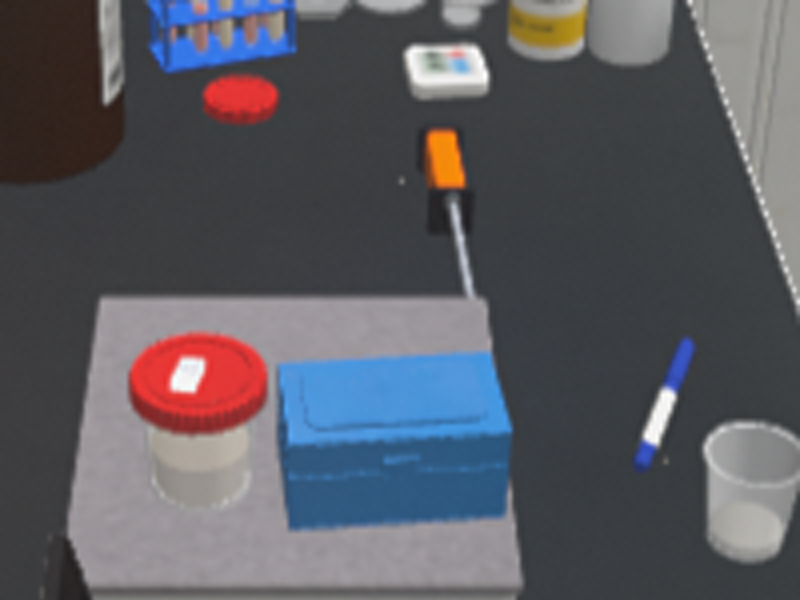

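The side crop shows the deck with its far (front) edge at row 297, cols 98–485 of the crop, and its near edge at row 588. I'll cross-check the riser position from it.

Run:
```python
from h import *
c=bot.camera("side")
def P(L,f,ox,oy,z): return np.array([ray(c,(x+.5)/f-.5+ox,(y+.5)/f-.5+oy,z) for x,y in L])
r=P([(98,297),(485,297),(521,588),(68,588)],4,200,160,.112); print(r.round(4),r.mean(0),np.linalg.norm(r-np.roll(r,-1,0),axis=1))
h=P([(427,130),(457,130),(467,188),(433,189)],4,200,160,.036); print(h.round(4),h.mean(0))
print(P([(470,297)],4,200,160,.03))
```

```text
[[0.6744 0.1254 0.112 ]
 [0.4494 0.1264 0.112 ]
 [0.4519 0.3737 0.112 ]
 [0.6704 0.3726 0.112 ]] [0.56153214 0.2495525  0.112     ] [0.22497329 0.24733767 0.21851094 0.24722407]
[[ 0.4621 -0.199   0.036 ]
 [ 0.4402 -0.1989  0.036 ]
 [ 0.4388 -0.118   0.036 ]
 [ 0.4626 -0.1168  0.036 ]] [ 0.45092599 -0.15814731  0.036     ]
[[0.44572845 0.00735507 0.03      ]]
```

send_rows --pt "0 282 -672 -80 -70.4" --pt "0 282 -672 -80 -70.4" --pt "0 282 -672 -80 -70.4" --pt "0 282 -672 -80 -70.4" --pt "0 282 -672 -80 -70.4" --pt "0 282 -672 -80 -70.4" --pt "0 282 -672 -80 -70.4" --pt "0 282 -672 -80 -70.4" --pt "0 282 -672 -80 -70.4" --pt "0 282 -672 -80 -70.4" --squeeze 100

```text
time: 1.5
ee_pos: [0.4106, -0.0519, 0.1631]
tcp_rot: [180.0, -0.1, 1.6]
wrist_force: [0.6, 0.2, 0.1]
opening: 0.0857
```

send_rows --pt "0 30 -75 -50 0" --pt "0 30 -75 -50 0" --pt "0 30 -75 -50 0" --pt "0 30 -75 -50 0" --pt "0 30 -75 -50 0"

```text
time: 2.12
ee_pos: [0.4404, -0.124, 0.114]
tcp_rot: [180.0, -0.1, 1.7]
wrist_force: [0.8, -1.0, -0.1]
opening: 0.0853
```

Run:
```python
from h import *
o=bot.get_obs(); print(o["ee_pos"],o["tcp_rot"],o["qd"].round(2),o["wrist_force"],o["q"])
c=bot.camera("top"); im=c["pixels"][:,:,::-1]
cv2.imwrite("pics/t2.png",cv2.resize(im[150:330,240:440],None,fx=4,fy=3.3,interpolation=cv2.INTER_CUBIC))
```

```text
[ 0.44040432 -0.12401948  0.1139536 ] [ 1.79983330e+02 -7.32611062e-02  1.68982408e+00] [ 0.05 -0.2  -0.06 -0.14 -0.06 -0.09] [ 0.82214809 -0.98945454 -0.06468886] [-1.57311703e+01 -8.49828357e+00 -1.60323215e+01  8.23910706e+01
  6.02851926e-03  7.25790203e+01]
```

View pics/t2.png

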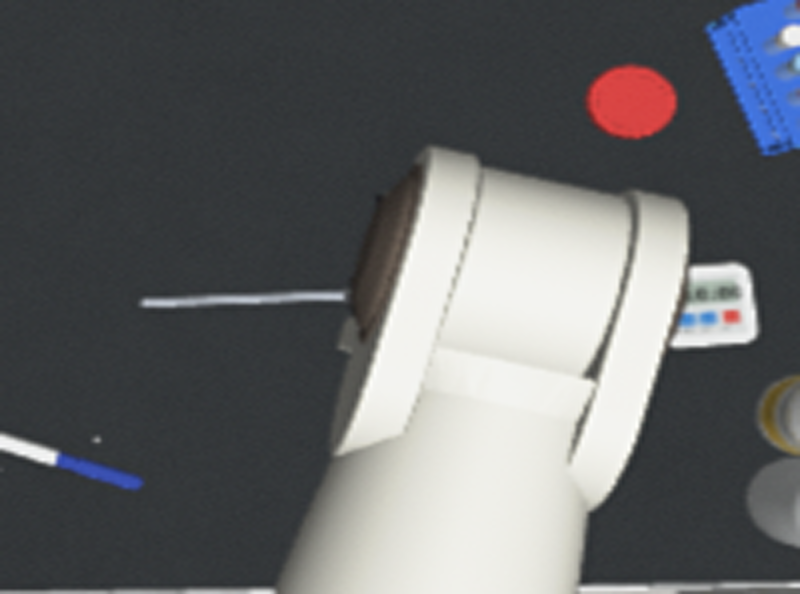

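The arm covers the handle but the rod is where I measured it, with its end near full-frame (275,241). Descending and gripping.

send_rows --pt "0 11 -25 -50 0" --pt "0 11 -25 -85 0" --pt "0 11 -25 -108 0" --pt "0 11 -25 -108 0" --pt "0.4 11 -25 -108 0" --pt "0.7 11 -25 -108 0" --pt "1 11 -25 -108 0" --pt "1 11 -25 -108 0" --pt "1 11 -25 -108 0" --pt "1 11 -25 -108 0"

```text
time: 3.42
ee_pos: [0.4517, -0.1499, 0.006]
tcp_rot: [180.0, -0.1, 1.6]
wrist_force: [-0.5, 2.0, 6.1]
opening: 0.0207
```

send_rows --pt "1 0 0 0 0" --pt "1 0 0 10 0" --pt "1 0 0 25 0" --pt "1 0 0 40 0" --pt "1 0 0 40 0" --pt "1 0 0 40 0"

```text
time: 4.18
ee_pos: [0.4511, -0.1497, 0.045]
tcp_rot: [-180.0, 0.0, 1.6]
wrist_force: [0.5, -0.2, -1.5]
opening: 0.0207
```

Run:
```python
from h import *
o=bot.get_obs(); print(o["time"],o["ee_pos"],o["tcp_rot"],o["wrist_force"],o["torque"],o["opening"])
c=bot.camera("top"); im=c["pixels"][:,:,::-1]
cv2.imwrite("pics/t3.png",cv2.resize(im[200:280,240:400],None,fx=5,fy=5,interpolation=cv2.INTER_CUBIC))
c=bot.camera("side"); im=c["pixels"][:,:,::-1]
cv2.imwrite("pics/s3.png",cv2.resize(im[140:260,240:440],None,fx=4,fy=4,interpolation=cv2.INTER_CUBIC))
```

```text
4.175 [ 0.45113554 -0.14970842  0.04496477] [-1.79999315e+02  2.46252569e-03  1.62097970e+00] [ 0.4739614  -0.23814894 -1.45977345] [-0.03561054  0.00083739  0.0110918 ] 0.02074127214588408
```

View pics/t3.png

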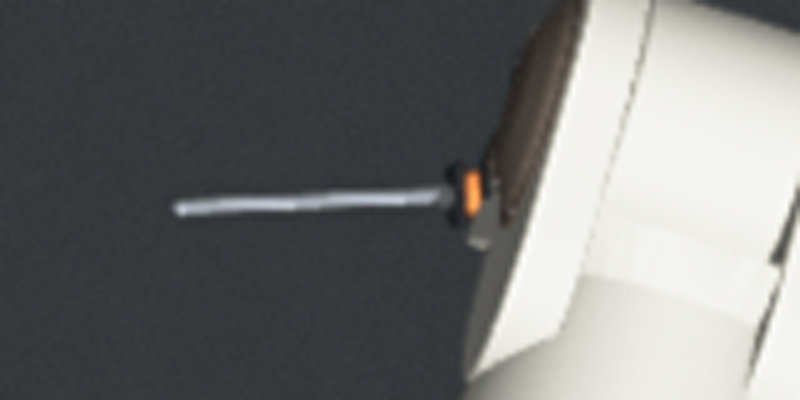

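View pics/s3.png

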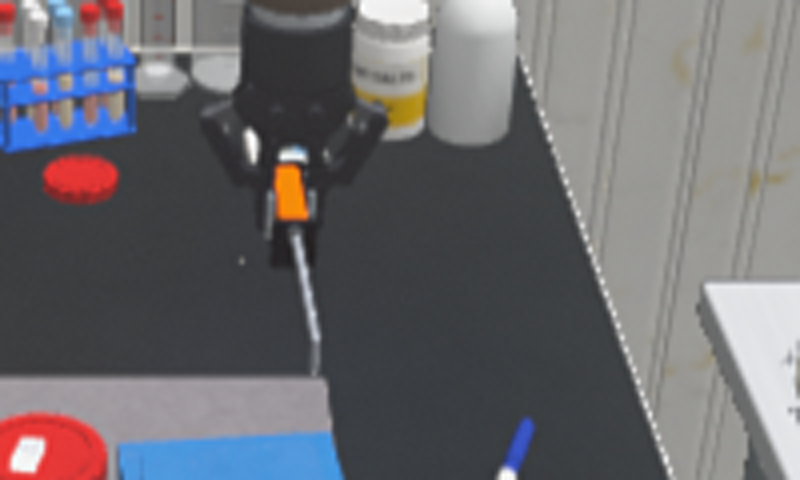

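The hook is held level and the down-leg is visible in the side crop, from (318,336) to (315,374). The rod end is at (177,209) in the top crop.

Run:
```python
from h import *
c=bot.camera("top"); s=bot.camera("side")
T=np.array([.4511,-.1497,.045])
for z in(.069,.072): print("rod end",ray(c,177.5/5-.5+240,209.5/5-.5+200,z)-T)
print("leg bottom z.043",ray(s,315.5/4-.5+240,374/4-.5+140,.043)-T)
print("bend z.072",ray(s,318.5/4-.5+240,336/4-.5+140,.072)-T)
# triangulate rod end with both? predicted tip
y=np.radians(91.6); 
for g in(.008,.006,.004): print("pred",(.18-g)*np.cos(y),(.18-g)*np.sin(y))
```

```text
rod end [-0.0059231   0.17579943  0.024     ]
rod end [-0.00600799  0.17578183  0.027     ]
leg bottom z.043 [-0.00689763  0.17199188 -0.002     ]
bend z.072 [-0.00750954  0.17176068  0.027     ]
pred -0.004802521860453843 0.17193293978694094
pred -0.0048583651379009805 0.17393216001702164
pred -0.0049142084153481185 0.17593138024710236
```

send_rows --pt "1 12 26 -7 -1" --pt "1 24 52 -14 -2.1" --pt "1 36 78 -21 -2.1" --pt "1 36 78 -21 -2.1" --pt "1 36 78 -21 -2.1" --pt "1 36 78 -21 -2.1"

```text
time: 5.12
ee_pos: [0.487, -0.0723, 0.0242]
tcp_rot: [180.0, -0.0, -0.5]
wrist_force: [0.9, -0.1, -1.7]
opening: 0.0207
```

```bash
cat > st.py <<'E'
from h import *
o=bot.get_obs(); print(o["time"],o["ee_pos"].round(4),o["tcp_rot"].round(2),o["wrist_force"].round(2),o["torque"].round(3))
E
python3 st.py
python3 - <<'E'
from h import *
c=bot.camera("top"); im=c["pixels"][:,:,::-1]
cv2.imwrite("pics/t4.png",cv2.resize(im[180:280,200:360],None,fx=5,fy=5,interpolation=cv2.INTER_CUBIC))
E
```

```text
5.125 [ 0.487  -0.0723  0.0242] [179.99  -0.    -0.53] [ 0.92 -0.12 -1.68] [-0.01  -0.036  0.029]
```

View pics/t4.png

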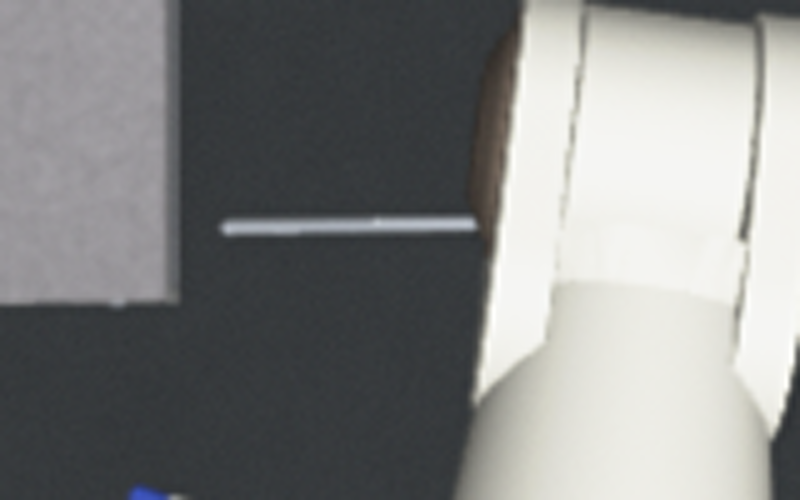

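The rod is level with the riser's axis and its end at crop (221,227) is short of the lip at col 180. Entering.

send_rows --pt "1 0 15 0 0" --pt "1 0 30 0 0" --pt "1 0 45 0 0" --pt "1 0 60 0 0" --pt "1 0 70 0 0" --pt "1 0 78 0 0" --pt "1 0 80 0 0" --pt "1 0 80 0 0"

```text
time: 6.18
ee_pos: [0.4872, 0.0082, 0.0241]
tcp_rot: [180.0, 0.0, -0.5]
wrist_force: [0.4, 0.0, -1.7]
opening: 0.021
```

```bash
python3 st.py
```

```text
6.175 [0.4872 0.0082 0.0241] [179.99   0.    -0.48] [ 0.4   0.04 -1.75] [-0.037  0.018  0.018]
```

send_rows --pt "1 0 2 0 0" --pt "1 0 4 0 0" --pt "1 0 6 0 0"

```text
time: 6.55
ee_pos: [0.4872, 0.0143, 0.0241]
tcp_rot: [-180.0, -0.0, -0.5]
wrist_force: [0.2, -0.9, -1.4]
opening: 0.0206
```

send_rows --pt "1 0 2 0 0" --pt "1 0 4 0 0"

```text
time: 6.8
ee_pos: [0.4872, 0.0184, 0.0241]
tcp_rot: [180.0, 0.0, -0.5]
wrist_force: [0.4, 0.0, -2.1]
opening: 0.0205
```

send_rows --pt "1 0 2 0 0" --pt "1 0 4 0 0"

```text
time: 7.05
ee_pos: [0.4871, 0.0224, 0.0241]
tcp_rot: [-180.0, 0.0, -0.5]
wrist_force: [0.5, 1.2, -1.1]
opening: 0.0205
```

send_rows --pt "1 0 2 0 0" --pt "1 0 4 0 0"

```text
time: 7.3
ee_pos: [0.4872, 0.0264, 0.0241]
tcp_rot: [-180.0, 0.0, -0.5]
wrist_force: [-0.3, 0.0, -2.9]
opening: 0.0207
```

send_rows --pt "1 0 2 0 0" --pt "1 0 4 0 0"

```text
time: 7.55
ee_pos: [0.4872, 0.0301, 0.0241]
tcp_rot: [180.0, 0.0, -0.5]
wrist_force: [0.4, -5.2, -2.3]
opening: 0.0208
```

send_rows --pt "1 0 2 0 0" --pt "1 0 3 0 0"

```text
time: 7.8
ee_pos: [0.4872, 0.0331, 0.0241]
tcp_rot: [180.0, -0.0, -0.5]
wrist_force: [-0.6, -3.9, -0.7]
opening: 0.0206
```

```bash
python3 st.py
```

```text
7.8 [0.4872 0.0331 0.0241] [179.97  -0.    -0.49] [-0.59 -3.88 -0.69] [-0.792  0.035 -0.035]
```

Contact at about 4–5 N near TCP y≈0.028, and the drawer slid in slightly. That puts the ring centre line 24 mm back from the leg's present position. Backing off, then sweeping along +x.

send_rows --pt "1 0 -8 0 0" --pt "1 0 -16 0 0" --pt "1 0 -24 0 0" --pt "1 0 -24 0 0" --pt "1 0 -24 0 0"

```text
time: 8.43
ee_pos: [0.4872, 0.0092, 0.0241]
tcp_rot: [-180.0, 0.0, -0.5]
wrist_force: [0.2, -0.1, -0.8]
opening: 0.0208
```

```bash
python3 st.py
```

```text
8.425 [0.4872 0.0092 0.0241] [-179.99    0.     -0.5 ] [ 0.19 -0.06 -0.8 ] [-0.016 -0.042  0.034]
```

send_rows --pt "1 2 0 0 0" --pt "1 4 0 0 0" --pt "1 6 0 0 0"

```text
time: 8.8
ee_pos: [0.4933, 0.0094, 0.0241]
tcp_rot: [-180.0, -0.0, -0.5]
wrist_force: [0.4, 0.2, -0.9]
opening: 0.0204
```

```bash
python3 st.py
```

```text
8.8 [0.4933 0.0094 0.0241] [-180.     -0.     -0.46] [ 0.38  0.19 -0.86] [-0.03   0.039 -0.047]
```

send_rows --pt "1 2 0 0 0" --pt "1 4 0 0 0" --pt "1 6 0 0 0"

```text
time: 9.18
ee_pos: [0.4993, 0.0093, 0.024]
tcp_rot: [-180.0, 0.0, -0.5]
wrist_force: [0.2, 0.1, -1.3]
opening: 0.0206
```

```bash
python3 st.py
```

```text
9.175 [0.4993 0.0093 0.024 ] [-180.      0.     -0.48] [ 0.24  0.1  -1.26] [-0.028  0.021 -0.001]
```

send_rows --pt "1 2 0 0 0" --pt "1 4 0 0 0" --pt "1 6 0 0 0"

```text
time: 9.55
ee_pos: [0.5053, 0.0093, 0.0241]
tcp_rot: [-180.0, -0.0, -0.5]
wrist_force: [0.4, 0.3, -1.4]
opening: 0.0209
```

```bash
python3 st.py
```

```text
9.55 [0.5053 0.0093 0.0241] [-180.     -0.     -0.48] [ 0.45  0.34 -1.4 ] [-0.02   0.017  0.018]
```

send_rows --pt "1 2 0 0 0" --pt "1 4 0 0 0" --pt "1 6 0 0 0"

```text
time: 9.93
ee_pos: [0.5113, 0.0093, 0.0241]
tcp_rot: [180.0, 0.0, -0.5]
wrist_force: [-0.2, 0.3, -2.0]
opening: 0.0203
```

```bash
python3 st.py
```

```text
9.925 [0.5113 0.0093 0.0241] [180.     0.    -0.48] [-0.18  0.25 -1.98] [ 0.025  0.022 -0.028]
```

send_rows --pt "1 2 0 0 0" --pt "1 4 0 0 0" --pt "1 6 0 0 0"

```text
time: 10.3
ee_pos: [0.5173, 0.0092, 0.0241]
tcp_rot: [180.0, 0.0, -0.5]
wrist_force: [0.7, 0.4, -1.5]
opening: 0.0203
```

```bash
python3 st.py
```

```text
10.3 [0.5173 0.0092 0.0241] [180.     0.    -0.48] [ 0.7  0.4 -1.5] [-0.043 -0.047 -0.017]
```

send_rows --pt "1 2 0 0 0" --pt "1 4 0 0 0" --pt "1 6 0 0 0"

```text
time: 10.68
ee_pos: [0.5233, 0.0093, 0.0241]
tcp_rot: [-180.0, 0.0, -0.5]
wrist_force: [-0.1, 0.0, -0.9]
opening: 0.0205
```

```bash
python3 st.py
```

```text
10.675 [0.5233 0.0093 0.0241] [-180.      0.     -0.48] [-0.08  0.01 -0.93] [-0.023  0.041  0.003]
```

send_rows --pt "1 2 0 0 0" --pt "1 4 0 0 0" --pt "1 6 0 0 0"

```text
time: 11.05
ee_pos: [0.5293, 0.0093, 0.0241]
tcp_rot: [180.0, 0.0, -0.5]
wrist_force: [-1.1, 0.6, -0.8]
opening: 0.0207
```

```bash
python3 st.py
```

```text
11.05 [0.5293 0.0093 0.0241] [180.     0.    -0.48] [-1.08  0.65 -0.81] [-0.001  0.006  0.031]
```

send_rows --pt "1 2 0 0 0" --pt "1 4 0 0 0" --pt "1 6 0 0 0"

```text
time: 11.42
ee_pos: [0.5353, 0.0093, 0.0241]
tcp_rot: [-180.0, 0.0, -0.5]
wrist_force: [0.3, -0.2, -0.7]
opening: 0.0206
```

```bash
python3 st.py
```

```text
11.425 [0.5353 0.0093 0.0241] [-180.      0.     -0.48] [ 0.34 -0.21 -0.67] [0.002 0.026 0.018]
```

send_rows --pt "1 2 0 0 0" --pt "1 4 0 0 0" --pt "1 6 0 0 0"

```text
time: 11.8
ee_pos: [0.5413, 0.0093, 0.0241]
tcp_rot: [180.0, 0.0, -0.5]
wrist_force: [-0.5, 0.3, -2.0]
opening: 0.0203
```

```bash
python3 st.py
```

```text
11.8 [0.5413 0.0093 0.0241] [180.     0.    -0.48] [-0.54  0.34 -2.04] [ 0.016 -0.011  0.018]
```

send_rows --pt "1 2 0 0 0" --pt "1 4 0 0 0" --pt "1 6 0 0 0"

```text
time: 12.18
ee_pos: [0.5473, 0.0093, 0.0241]
tcp_rot: [-180.0, -0.0, -0.5]
wrist_force: [0.2, -0.3, -1.5]
opening: 0.0204
```

```bash
python3 st.py
```

```text
12.175 [0.5473 0.0093 0.0241] [-180.     -0.     -0.48] [ 0.18 -0.26 -1.5 ] [ 0.012 -0.001  0.007]
```

send_rows --pt "1 2 0 0 0" --pt "1 4 0 0 0" --pt "1 6 0 0 0"

```text
time: 12.55
ee_pos: [0.5533, 0.0093, 0.0241]
tcp_rot: [180.0, 0.0, -0.5]
wrist_force: [-0.3, 0.8, -1.3]
opening: 0.0206
```

```bash
python3 st.py
```

```text
12.55 [0.5533 0.0093 0.0241] [180.     0.    -0.48] [-0.34  0.84 -1.33] [-0.059 -0.001  0.044]
```

send_rows --pt "1 2 0 0 0" --pt "1 4 0 0 0" --pt "1 6 0 0 0"

```text
time: 12.92
ee_pos: [0.5593, 0.0093, 0.0241]
tcp_rot: [180.0, -0.0, -0.5]
wrist_force: [0.4, -0.4, -1.7]
opening: 0.0206
```

```bash
python3 st.py
```

```text
12.925 [0.5593 0.0093 0.0241] [180.    -0.    -0.48] [ 0.43 -0.41 -1.65] [-0.008 -0.008 -0.005]
```

send_rows --pt "1 2 0 0 0" --pt "1 4 0 0 0" --pt "1 6 0 0 0"

```text
time: 13.3
ee_pos: [0.5653, 0.0093, 0.0241]
tcp_rot: [-180.0, 0.0, -0.5]
wrist_force: [0.7, 0.3, -1.5]
opening: 0.0206
```

```bash
python3 st.py
```

```text
13.3 [0.5653 0.0093 0.0241] [-180.      0.     -0.48] [ 0.7   0.28 -1.54] [-0.03  -0.056  0.022]
```

send_rows --pt "1 2 0 0 0" --pt "1 4 0 0 0" --pt "1 6 0 0 0"

```text
time: 13.68
ee_pos: [0.5713, 0.0093, 0.0241]
tcp_rot: [-180.0, 0.0, -0.5]
wrist_force: [-0.4, 0.9, -0.4]
opening: 0.0205
```

```bash
python3 st.py
```

```text
13.675 [0.5713 0.0093 0.0241] [-180.      0.     -0.48] [-0.41  0.87 -0.38] [-0.027 -0.02   0.02 ]
```

send_rows --pt "1 2 0 0 0" --pt "1 4 0 0 0" --pt "1 6 0 0 0"

```text
time: 14.05
ee_pos: [0.5773, 0.0093, 0.0241]
tcp_rot: [180.0, 0.0, -0.5]
wrist_force: [-0.5, -0.6, -1.8]
opening: 0.0205
```

```bash
python3 st.py
```

```text
14.05 [0.5773 0.0093 0.0241] [180.     0.    -0.48] [-0.52 -0.62 -1.8 ] [ 0.043 -0.04   0.042]
```

send_rows --pt "1 2 0 0 0" --pt "1 4 0 0 0" --pt "1 6 0 0 0"

```text
time: 14.42
ee_pos: [0.5833, 0.0093, 0.0241]
tcp_rot: [-180.0, -0.0, -0.5]
wrist_force: [-0.0, 0.6, -1.3]
opening: 0.0204
```

```bash
python3 st.py
```

```text
14.425 [0.5833 0.0093 0.0241] [-180.     -0.     -0.48] [-0.04  0.65 -1.35] [ 0.01   0.04  -0.032]
```

send_rows --pt "1 2 0 0 0" --pt "1 4 0 0 0" --pt "1 6 0 0 0"

```text
time: 14.8
ee_pos: [0.5889, 0.0093, 0.0239]
tcp_rot: [180.0, 0.1, -0.4]
wrist_force: [-3.4, -1.0, -1.5]
opening: 0.0207
```

```bash
python3 st.py
```

```text
14.8 [0.5889 0.0093 0.0239] [ 1.7999e+02  6.0000e-02 -4.5000e-01] [-3.43 -1.03 -1.5 ] [-0.113  0.636  0.63 ]
```

Contact: 3.4 N in −x with 0.63 Nm about z, which matches a side load at the leg. Backing off in 1 mm steps to locate it.

send_rows --pt "1 -1 0 0 0" --pt "1 -1 0 0 0"

```text
time: 15.05
ee_pos: [0.588, 0.0093, 0.024]
tcp_rot: [-180.0, 0.0, -0.5]
wrist_force: [-2.0, -1.0, -2.6]
opening: 0.0209
```

```bash
python3 st.py
```

```text
15.05 [0.588  0.0093 0.024 ] [-1.8e+02  1.0e-02 -4.8e-01] [-2.03 -1.02 -2.59] [-0.025  0.368  0.314]
```

send_rows --pt "1 -1 0 0 0" --pt "1 -1 0 0 0"

```text
time: 15.3
ee_pos: [0.5874, 0.0093, 0.0242]
tcp_rot: [-180.0, -0.0, -0.5]
wrist_force: [-0.4, -0.0, -1.2]
opening: 0.0208
```

```bash
python3 st.py
```

```text
15.3 [0.5874 0.0093 0.0242] [-1.8e+02 -4.0e-02 -4.9e-01] [-0.39 -0.01 -1.19] [-0.023  0.025  0.062]
```

send_rows --pt "1 -1 0 0 0" --pt "1 -1 0 0 0"

```text
time: 15.55
ee_pos: [0.5862, 0.0093, 0.0242]
tcp_rot: [-180.0, -0.0, -0.5]
wrist_force: [-0.1, -0.9, -2.5]
opening: 0.0203
```

```bash
python3 st.py
```

```text
15.55 [0.5862 0.0093 0.0242] [-1.8e+02 -1.0e-02 -4.8e-01] [-0.09 -0.9  -2.52] [ 0.02  -0.005  0.082]
```

Free at x≈0.5872, so the ring centre should be at TCP x≈0.6042. Backing off a little, rising 18 mm (tip ~40 mm, rod top ~69 mm, lip at 81 mm), moving over it and then lowering in small steps.

send_rows --pt "1 -3 -1 0 0" --pt "1 -3 -1 9 0" --pt "1 -3 -1 18 0" --pt "1 -3 -1 18 0" --pt "1 4 -1.5 18 0" --pt "1 12 -1.5 18 0" --pt "1 18 -1.5 18 0" --pt "1 18 -1.5 18 0" --pt "1 18 -1.5 18 0"

```text
time: 16.68
ee_pos: [0.604, 0.0078, 0.0419]
tcp_rot: [-180.0, 0.0, -0.5]
wrist_force: [-0.6, 0.0, -1.5]
opening: 0.0204
```

```bash
python3 st.py
```

```text
16.675 [0.604  0.0078 0.0419] [-1.8e+02  3.0e-02 -4.8e-01] [-0.57  0.02 -1.54] [-0.028  0.026  0.016]
```

send_rows --pt "1 0 0 -2 0" --pt "1 0 0 -4 0" --pt "1 0 0 -6 0" --pt "1 0 0 -7 0"

```text
time: 17.18
ee_pos: [0.6041, 0.0078, 0.0349]
tcp_rot: [180.0, 0.0, -0.5]
wrist_force: [0.6, 0.6, -0.8]
opening: 0.0204
```

```bash
python3 st.py
```

```text
17.175 [0.6041 0.0078 0.0349] [ 1.8e+02  1.0e-02 -4.8e-01] [ 0.55  0.63 -0.83] [-0.016  0.042 -0.042]
```

send_rows --pt "1 0 0 -1.5 0" --pt "1 0 0 -3 0" --pt "1 0 0 -3 0"

```text
time: 17.55
ee_pos: [0.6041, 0.0078, 0.0319]
tcp_rot: [-180.0, 0.0, -0.5]
wrist_force: [0.3, -0.8, -2.2]
opening: 0.0205
```

```bash
python3 st.py
```

```text
17.55 [0.6041 0.0078 0.0319] [-1.8e+02  2.0e-02 -4.8e-01] [ 0.29 -0.8  -2.23] [-0.051  0.02  -0.006]
```

send_rows --pt "1 0 0 -2 0" --pt "1 0 0 -4 0" --pt "1 0 0 -4 0"

```text
time: 17.92
ee_pos: [0.604, 0.0078, 0.0278]
tcp_rot: [-180.0, 0.0, -0.5]
wrist_force: [-0.1, 0.1, -1.1]
opening: 0.0205
```

```bash
python3 st.py
```

```text
17.925 [0.604  0.0078 0.0278] [-1.8e+02  2.0e-02 -4.8e-01] [-0.14  0.12 -1.11] [-0.013 -0.008  0.028]
```

The leg went down to about 26 mm with no vertical force, so it is in the ring. A little lower, then a gentle trial pull.

send_rows --pt "1 0 0 -3 0" --pt "1 0 0 -5 0" --pt "1 0 -2 -5 0" --pt "1 0 -4 -5 0" --pt "1 0 -6 -5 0" --pt "1 0 -7 -5 0"

```text
time: 18.68
ee_pos: [0.6042, 0.0011, 0.0231]
tcp_rot: [-179.9, -0.0, -0.5]
wrist_force: [-0.1, 4.8, -1.9]
opening: 0.0204
```

```bash
python3 st.py
```

```text
18.675 [0.6042 0.0011 0.0231] [-1.7994e+02 -1.0000e-02 -4.7000e-01] [-0.14  4.82 -1.89] [ 0.749 -0.098 -0.072]
```

send_rows --pt "1 0 -2 0 0" --pt "1 0 -4 0 0"

```text
time: 18.92
ee_pos: [0.6042, -0.0031, 0.0231]
tcp_rot: [-180.0, -0.0, -0.5]
wrist_force: [-0.9, 4.7, -2.5]
opening: 0.0205
```

```bash
python3 st.py
```

```text
18.925 [ 0.6042 -0.0031  0.0231] [-179.98   -0.     -0.47] [-0.93  4.67 -2.51] [ 0.83  -0.018  0.02 ]
```

The drawer is sliding at about 4.7 N. Pulling on.

send_rows --pt "1 0 -4 0 0" --pt "1 0 -9 0 0" --pt "1 0 -14 0 0" --pt "1 0 -19 0 0" --pt "1 0 -24 0 0" --pt "1 0 -29 0 0" --pt "1 -0.3 -34 0 0" --pt "1 -0.3 -39 0 0" --pt "1 -0.4 -44 0 0" --pt "1 -0.4 -48 0 0"

```text
time: 20.18
ee_pos: [0.6038, -0.0516, 0.0231]
tcp_rot: [180.0, -0.0, -0.5]
wrist_force: [0.2, 4.7, -1.8]
opening: 0.0206
```

```bash
python3 st.py
```

```text
20.175 [ 0.6038 -0.0516  0.0231] [ 1.8e+02 -1.0e-02 -4.9e-01] [ 0.15  4.7  -1.83] [ 0.872 -0.064 -0.017]
```

send_rows --pt "1 0 -4 0 0" --pt "1 0 -9 0 0" --pt "1 0 -14 0 0" --pt "1 0 -19 0 0" --pt "1 0 -24 0 0" --pt "1 0 -29 0 0" --pt "1 -0.3 -34 0 0" --pt "1 -0.3 -39 0 0" --pt "1 -0.4 -43 0 0" --pt "1 -0.4 -46 0 0"

```text
time: 21.42
ee_pos: [0.6034, -0.0975, 0.0231]
tcp_rot: [180.0, -0.0, -0.5]
wrist_force: [0.2, 3.6, -1.3]
opening: 0.0207
```

```bash
python3 st.py
```

```text
21.425 [ 0.6034 -0.0975  0.0231] [180.    -0.    -0.49] [ 0.22  3.64 -1.29] [ 0.882 -0.134 -0.127]
```

Now slowly, to feel the stop.

send_rows --pt "1 0 -3 0 0" --pt "1 0 -6 0 0" --pt "1 0 -9 0 0" --pt "1 0 -12 0 0"

```text
time: 21.92
ee_pos: [0.6034, -0.1094, 0.0231]
tcp_rot: [-180.0, 0.0, -0.5]
wrist_force: [0.4, 4.1, -1.6]
opening: 0.0208
```

```bash
python3 st.py
python3 - <<'E'
from h import *
c=bot.camera("top"); im=c["pixels"][:,:,::-1]
cv2.imwrite("pics/t5.png",cv2.resize(im[130:270,190:350],None,fx=4,fy=4,interpolation=cv2.INTER_CUBIC))
E
```

```text
21.925 [ 0.6034 -0.1094  0.0231] [-180.      0.     -0.48] [ 0.39  4.08 -1.6 ] [ 0.861 -0.156 -0.15 ]
```

View pics/t5.png

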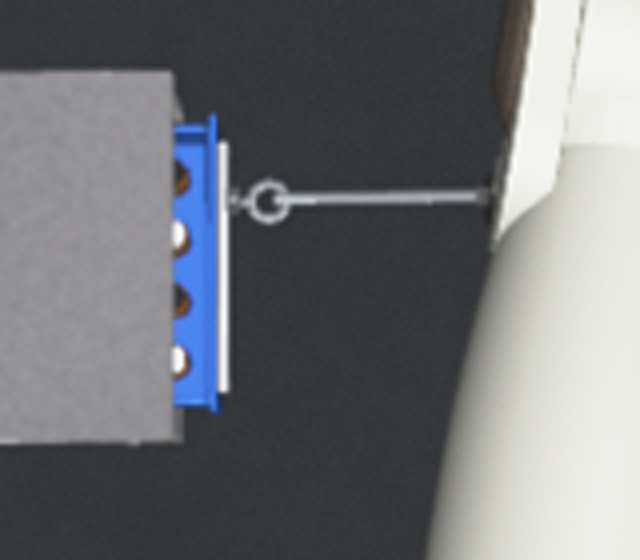

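The leg sits in the ring at crop (270,200), with the blue drawer front at col 217. My estimate is about 118 mm out, so the stop should be about 12 mm further.

send_rows --pt "1 0 -2 0 0" --pt "1 0 -4 0 0" --pt "1 0 -6 0 0" --pt "1 0 -8 0 0"

```text
time: 22.48
ee_pos: [0.6033, -0.1174, 0.0231]
tcp_rot: [180.0, 0.0, -0.5]
wrist_force: [1.2, 3.6, -1.4]
opening: 0.0206
```

send_rows --pt "1 0 -1 0 0" --pt "1 0 -2 0 0"

```text
time: 22.72
ee_pos: [0.6033, -0.1193, 0.023]
tcp_rot: [-180.0, 0.0, -0.5]
wrist_force: [0.4, 4.3, -2.2]
opening: 0.0204
```

```bash
python3 st.py
```

```text
22.725 [ 0.6033 -0.1193  0.023 ] [-1.8e+02  1.0e-02 -4.8e-01] [ 0.39  4.26 -2.21] [ 0.776 -0.095 -0.092]
```

send_rows --pt "1 0 -1 0 0" --pt "1 0 -2 0 0"

```text
time: 22.98
ee_pos: [0.6033, -0.1213, 0.0231]
tcp_rot: [-180.0, 0.0, -0.5]
wrist_force: [-0.2, 3.8, -1.7]
opening: 0.0207
```

send_rows --pt "1 0 -1 0 0" --pt "1 0 -1.5 0 0"

```text
time: 23.22
ee_pos: [0.6033, -0.1228, 0.0231]
tcp_rot: [180.0, 0.0, -0.5]
wrist_force: [0.3, 4.5, -1.4]
opening: 0.0207
```

send_rows --pt "1 0 -1 0 0" --pt "1 0 -1.5 0 0"

```text
time: 23.48
ee_pos: [0.6033, -0.1238, 0.023]
tcp_rot: [-179.9, 0.0, -0.5]
wrist_force: [0.4, 8.0, -1.4]
opening: 0.0207
```

send_rows --pt "1 0 -1 0 0" --pt "1 0 -1.5 0 0"

```text
time: 23.72
ee_pos: [0.6033, -0.124, 0.0228]
tcp_rot: [-179.8, 0.0, -0.4]
wrist_force: [1.6, 15.0, -1.8]
opening: 0.0206
```

That is the stop: 15 N and the arm no longer advances. Relaxing to the ring centre, then lifting out.

send_rows --pt "1 0 3 0 0" --pt "1 0 6 0 0" --pt "1 0 8 0 0" --pt "1 0 8 0 0" --pt "1 0 8 0 0"

```text
time: 24.35
ee_pos: [0.6033, -0.1179, 0.0231]
tcp_rot: [180.0, 0.0, -0.5]
wrist_force: [-0.2, 0.6, -1.1]
opening: 0.0205
```

```bash
python3 st.py
python3 - <<'E'
from h import *
c=bot.camera("top"); im=c["pixels"][:,:,::-1]
cv2.imwrite("pics/t6.png",cv2.resize(im[130:270,190:350],None,fx=4,fy=4,interpolation=cv2.INTER_CUBIC))
E
```

```text
24.35 [ 0.6033 -0.1179  0.0231] [179.99   0.    -0.49] [-0.2   0.59 -1.06] [-0.047 -0.043  0.017]
```

View pics/t6.png

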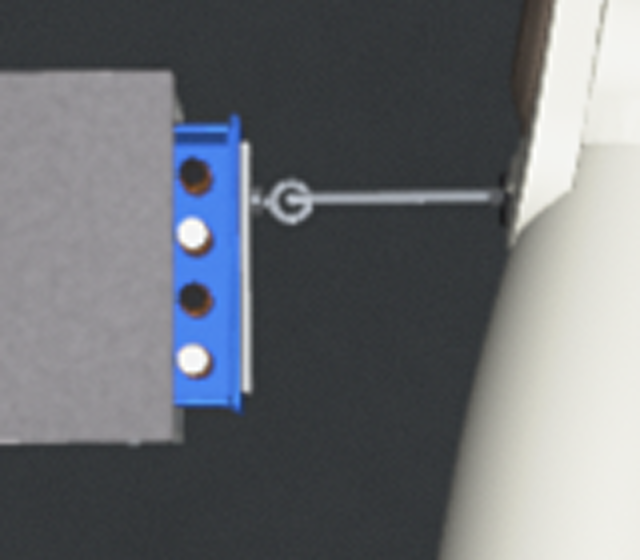

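The leg is centred in the ring at crop (290,200) and the drawer is further out. Lifting.

send_rows --pt "1 0 0 4 0" --pt "1 0 0 8 0" --pt "1 0 0 12 0" --pt "1 0 0 18 0" --pt "1 0 0 24 0" --pt "1 0 0 30 0" --pt "1 0 0 34 0" --pt "1 0 0 34 0"

```text
time: 25.4
ee_pos: [0.6036, -0.1178, 0.0575]
tcp_rot: [180.0, -0.0, -0.5]
wrist_force: [0.8, -0.3, -1.8]
opening: 0.0208
```

```bash
python3 st.py
```

```text
25.4 [ 0.6036 -0.1178  0.0575] [ 1.7999e+02 -3.0000e-02 -4.8000e-01] [ 0.83 -0.34 -1.76] [0.019 0.026 0.039]
```

send_rows --pt "1 0 -15 0 0" --pt "1 0 -30 0 0" --pt "1 -20 -37 0 0" --pt "1 -50 -37 0 0" --pt "1 -80 -37 0 0" --pt "1 -110 -37 0 0" --pt "1 -140 -37 0 0" --pt "1 -152 -37 0 0" --pt "1 -152 -37 -10 0" --pt "1 -152 -37 -20 0"

```text
time: 26.65
ee_pos: [0.4521, -0.155, 0.0363]
tcp_rot: [180.0, -0.0, -0.5]
wrist_force: [1.3, 0.0, -0.4]
opening: 0.0206
```

send_rows --pt "1 0 0 -8 0" --pt "1 0 0 -16 0" --pt "1 0 0 -22 0" --pt "1 0 0 -26 0" --pt "1 0 0 -26 0"

```text
time: 27.28
ee_pos: [0.4513, -0.1547, 0.0109]
tcp_rot: [-180.0, 0.0, -0.5]
wrist_force: [-0.1, -0.1, -1.7]
opening: 0.0205
```

```bash
python3 st.py;  python3 - <<'E'
from h import *
c=bot.camera("side"); im=c["pixels"][:,:,::-1]
cv2.imwrite("pics/s7.png",cv2.resize(im[140:290,200:400],None,fx=4,fy=4,interpolation=cv2.INTER_CUBIC))
E
```

```text
27.275 [ 0.4513 -0.1547  0.0109] [-1.8e+02  1.0e-02 -4.7e-01] [-0.07 -0.09 -1.68] [-0.017  0.006  0.029]
```

View pics/s7.png

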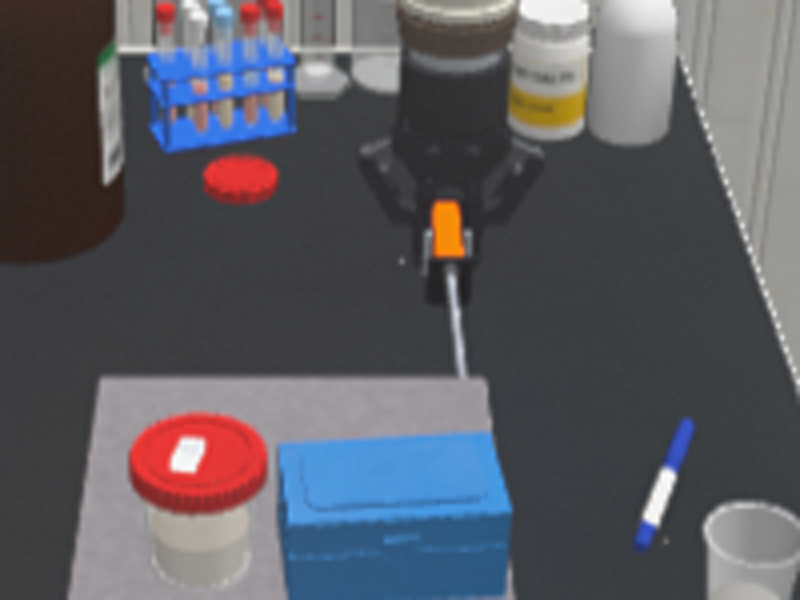

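The hook is level, 5 mm above the worktop, at its old spot (handle at crop (447,230)). The deck items look untouched. Lowering.

send_rows --pt "1 0 0 -2 0" --pt "1 0 0 -4 0" --pt "1 0 0 -4.5 0" --pt "1 0 0 -4.5 0"

```text
time: 27.82
ee_pos: [0.4513, -0.1547, 0.0066]
tcp_rot: [-180.0, 0.0, -0.5]
wrist_force: [0.1, 0.1, -1.4]
opening: 0.0207
```

```bash
python3 st.py
```

```text
27.825 [ 0.4513 -0.1547  0.0066] [-1.8e+02  1.0e-02 -4.8e-01] [ 0.14  0.09 -1.42] [-0.018 -0.028  0.023]
```

send_rows --pt "1 0 0 -0.7 0" --pt "1 0 0 -0.7 0" --pt "0.7 0 0 -0.7 0" --pt "0.4 0 0 -0.7 0" --pt "0 0 0 -0.7 0" --pt "0 0 0 -0.7 0" --pt "0 0 0 -0.7 0" --pt "0 0 0 -0.7 0"

```text
time: 28.82
ee_pos: [0.4514, -0.1547, 0.0059]
tcp_rot: [180.0, 0.0, -0.5]
wrist_force: [0.5, -0.1, 0.2]
opening: 0.0852
```

```bash
python3 st.py
```

```text
28.825 [ 0.4514 -0.1547  0.0059] [180.     0.    -0.48] [ 0.5  -0.1   0.21] [-0.004 -0.012 -0.022]
```

Released. Rising straight up, then moving back towards the robot for a clear view.

send_rows --pt "0 0 0 20 0" --pt "0 0 0 50 0" --pt "0 0 0 90 0" --pt "0 0 0 140 0" --pt "0 0 0 180 0" --pt "0 -50 0 180 0" --pt "0 -100 0 180 0" --pt "0 -130 0 180 0" --pt "0 -130 0 180 0" --pt "0 -130 0 180 0"

```text
time: 30.08
ee_pos: [0.3219, -0.1549, 0.186]
tcp_rot: [180.0, -0.0, -0.5]
wrist_force: [0.4, -0.5, 0.2]
opening: 0.0853
```

```bash
python3 st.py;  python3 - <<'E'
from h import *
c=bot.camera("side"); im=c["pixels"][:,:,::-1]
cv2.imwrite("pics/s8.png",cv2.resize(im[140:290,200:400],None,fx=4,fy=4,interpolation=cv2.INTER_CUBIC))
c=bot.camera("top"); im=c["pixels"][:,:,::-1]
cv2.imwrite("pics/t8.png",cv2.resize(im[130:280,120:440],None,fx=2.5,fy=2.5,interpolation=cv2.INTER_CUBIC))
E
```

```text
30.075 [ 0.3219 -0.1549  0.186 ] [ 1.7998e+02 -5.0000e-02 -4.9000e-01] [ 0.38 -0.55  0.18] [ 0.024 -0.028 -0.04 ]
```

View pics/s8.png

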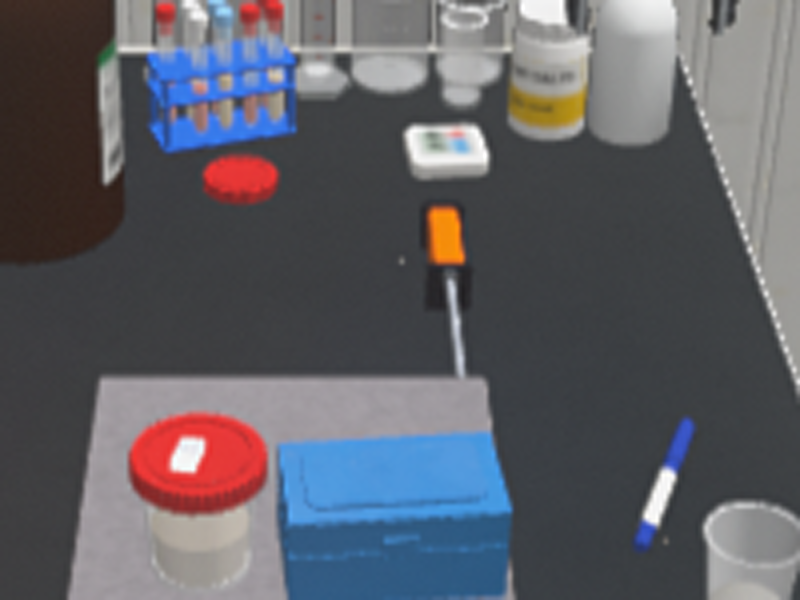

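View pics/t8.png

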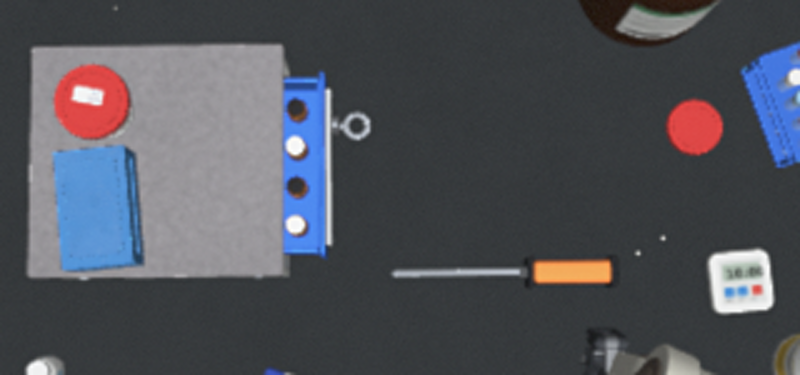

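Run:
```python
from h import *
c=bot.camera("top")
f=lambda x,y,z: ray(c,(x+.5)/2.5-.5+120,(y+.5)/2.5-.5+130,z).round(4)
ring=f(357,126,.033); print("ring",ring,"drawer out ~",.249-.062-ring[1]); print("tip end",f(393,273,.033), "handle",f(572,272,.036))
print(bot.get_obs()["time"]); bot.job_done()
```

```text
ring [0.6043 0.0561 0.033 ] drawer out ~ 0.13090000000000002
tip end [0.4525 0.0214 0.033 ] handle [ 0.4505 -0.1605  0.036 ]
30.225
the job is handed in; nothing more can be done
```

The drawer is pulled out to its stop, and the hook is unhooked and standing on its foot back near where it started. I handed the job in at 30.2 s of the 72 s allowed. The hand-in gives no verdict, so I can't confirm the judged result.

**What I did:**
- I picked up the hook and reached under the lip. The leg touched the drawer front at 4–5 N, which pushed the drawer in by a few mm.
- I swept sideways and found the eye at a 3.4 N touch, about 42 mm right of centre as seen facing the riser.
- The leg dropped into the ring with no vertical force. The drawer then slid at 4–5 N until the stop.

**Last checks:**
- **Drawer:** the final top picture puts it about 131 mm out against a nominal 130 mm, which agrees with the stop I felt.
- **Hook position:** it stands still and looks level. Its tip is about 108 mm out from the riser's front edge (95 mm needed) and about 130 mm from the middle of the drawer front (100 mm needed).
- **Other things:** the cup, lid, timer and box look unmoved in the pictures; I did not measure them.

**Worth noting:**
- Feeling for the stop, the pull reached 15 N on the last step, closer to the 20 N limit than I wanted. I backed off at once.
- In the pictures the deck measured about 246 x 224 mm against the stated 240 x 220 mm. I used its centre, and the touches agreed with that.

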